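# Rivet sets into the press rack, in reverse order

### The arm

A 7-joint arm with a two-finger parallel gripper is mounted at the origin on a cart in front of the work surface, level with it; the furniture and walls round the work are solid. World frame = base frame: x ahead of the robot, y to its left, z up, the work surface at z = 0. Lengths are in m, angles in rad, forces in N, time in s.
With the tool pointing down it reaches from about 0.4 to 0.85 m from the base axis. Payload 10.4 kg.
Tool frame: the origin (TCP) lies midway between the tips of the shut fingers; the grasp point (between the pads) lies 19 mm behind it (robot.tcp_to_grasp is the distance from the TCP to the grasp point, in m); z points along the fingers, y is the line along which they close (so a half turn about z gives the same grasp; the last joint's range is limited). The gripper opens to 85 mm and grips with 20 to 120 N. Pads are 22 mm wide; open, the fingers measure 114 mm over their backs; the gripper's body (76 mm by 85 mm) begins 54 mm behind the grasp point. The pads swing forward as they close: fully open they stand 13 mm farther back than shut.
Start: joints at [-1.153, 0.332, -0.065, 1.46, 0.022, 1.35, -0.088], TCP at [0.267, 0.565, 0.231] pointing down, gripper open.
Joint ranges: [-2.6, 2.6], [-0.5, 2.12], [-1.47, 1.34], [0.16, 2.42], [-1.27, 4.41], [0.06, 2.06], [-2.6, 2.6]. Speed limits (rad/s): [2.22, 2.22, 2.79, 2.79, 3.14, 3.14, 3.14].

### API

Orientations are given as a 3x3 rotation matrix whose columns are the frame's x, y, z axes.
In Python, from cell import robot gives the robot as it stands. The module is installed in compiled form; this text tells all that it offers. Calls block until the motion is done:
- robot.move_pose(position, orientation): joint-space move of the TCP to a pose.
- robot.movel(position, rot=None, rate=0.15, stop_force=None): straight line of the TCP; rot=None keeps the orientation; rate is the mean speed in m/s. With stop_force (N) it stops when the force on the tool has changed by that much, and returns True; else False.
- robot.set_joints(angles): joint-space move.
- robot.move_gripper(opening): finger opening in m; the grip force is fixed at half the most; returns when the fingers have stopped.
- robot.pause(seconds).
- robot.solve_ik(position, orientation): joint angles nearest the present ones, or None.
- robot.capture(name): name is "side" or "top" or "wrist"; returns the picture (400x640x3 uint8, red, green, blue); there is no depth.
- robot.camera_params(name): a dict with "fov_y" (degrees; the focal length in pixels is half the picture's height over the tangent of half this angle, whatever the lens; pixels are square), "cx", "cy" (the principal point, pixels), "D" ([k1, k2, p1, p2, k3] as OpenCV has them; the pictures are not rectified), "cam_to_world" (4x4, takes a point from camera to world coordinates). Camera axes: x right, y up, looking along -z (the intrinsics and any distortion apply to the point x, -y, -z); pixel columns grow to the right and rows downward; lengths in m; the calibration is good to about 2 mm. A picture is of the moment at which its call begins: read the wrist's pose just before it. camera_params takes no time and is no camera call; for the wrist camera it gives the pose at the moment of the call.
A pose or a line that the arm cannot do raises robot.PlanningError and nothing moves.
- robot.job_done(): hands the job in; it is judged then, once.
Readings, each from a call of its own:
- robot.read_t(): time.
- robot.read_q(): joint angles.
- robot.read_qvel(): joint speeds.
- robot.read_effort(): joint torques, N m.
- robot.read_position(): TCP position.
- robot.read_tcp_rot(): TCP orientation.
- robot.read_ft_force(): force on the tool from outside, world axes, zero at the start.
- robot.read_torque(): the same for the moment, N m.
- robot.read_width(): finger opening in m.
- robot.read_finger_force(): force on a finger pad.
Only numpy, scipy, OpenCV 4.12 (cv2) and the standard library are available. Lean on these libraries where they do the work, as an engineer would, in place of code of your own. Each camera call takes 0.05 s, during which the arm holds its last target. There are 200 camera calls.

### The job

The riveting station takes its rivet sets from the other end, so move all four from the wooden rack to the steel rack in reverse order: the set that now stands next to the wooden rack's white end goes to the place farthest from the steel rack's white end, and so on down the row, until the last one stands next to the steel rack's white end. Stand each one upright in the middle of its pocket, tip none over, and leave the grease tin, the pliers and the marker where they lie.

Things in the scene. Friction and masses are not known exactly. Their poses are not given: they have to be found in the camera images.
- set_red: rivet set with a red sleeve: a light grey steel punch 70 mm tall standing on a round flat foot 30 mm across, with a red cylindrical grip sleeve 32 mm in diameter from 24 to 54 mm above the foot and a narrower steel head sticking out above. About 0.2 kg, give or take. Origin: centre of the underside of the foot; z up along the punch. Grip it by the sleeve, from above
- set_yellow: rivet set with a yellow sleeve: a light grey steel punch 70 mm tall standing on a round flat foot 30 mm across, with a yellow cylindrical grip sleeve 32 mm in diameter from 24 to 54 mm above the foot and a narrower steel head sticking out above. About 0.2 kg, give or take. Origin: centre of the underside of the foot; z up along the punch. Grip it by the sleeve, from above
- set_green: rivet set with a green sleeve: a light grey steel punch 70 mm tall standing on a round flat foot 30 mm across, with a green cylindrical grip sleeve 32 mm in diameter from 24 to 54 mm above the foot and a narrower steel head sticking out above. About 0.2 kg, give or take. Origin: centre of the underside of the foot; z up along the punch. Grip it by the sleeve, from above
- set_blue: rivet set with a blue sleeve: a light grey steel punch 70 mm tall standing on a round flat foot 30 mm across, with a blue cylindrical grip sleeve 32 mm in diameter from 24 to 54 mm above the foot and a narrower steel head sticking out above. About 0.2 kg, give or take. Origin: centre of the underside of the foot; z up along the punch. Grip it by the sleeve, from above
- cup_red: fixed light-wood square cup of the wooden rack, in which the red rivet set stands at the start. All four cups look alike: 60 x 60 mm outside, walls 4 mm, 11 mm tall, inside 52 x 52 mm, inner floor 4 mm above its origin. Origin: centre of its underside, 6 mm above the worktop. It never moves, so it keeps telling where that set came from
- cup_yellow: fixed light-wood square cup of the wooden rack, in which the yellow rivet set stands at the start. All four cups look alike: 60 x 60 mm outside, walls 4 mm, 11 mm tall, inside 52 x 52 mm, inner floor 4 mm above its origin. Origin: centre of its underside, 6 mm above the worktop. It never moves, so it keeps telling where that set came from
- cup_green: fixed light-wood square cup of the wooden rack, in which the green rivet set stands at the start. All four cups look alike: 60 x 60 mm outside, walls 4 mm, 11 mm tall, inside 52 x 52 mm, inner floor 4 mm above its origin. Origin: centre of its underside, 6 mm above the worktop. It never moves, so it keeps telling where that set came from
- cup_blue: fixed light-wood square cup of the wooden rack, in which the blue rivet set stands at the start. All four cups look alike: 60 x 60 mm outside, walls 4 mm, 11 mm tall, inside 52 x 52 mm, inner floor 4 mm above its origin. Origin: centre of its underside, 6 mm above the worktop. It never moves, so it keeps telling where that set came from
- wood_rack: the wooden rack: fixed light wood bar 66 x 254 x 6 mm on the worktop with a white block (16 mm long, 17 mm tall) at one end. Origin: centre of the bar's underside; y runs along the row towards the white end, z up. Places at y = +0.096, +0.032, -0.032, -0.096 m, x = 0, first next to the white end. Carries four wooden cups with the rivet sets; 32 mm between neighbouring sleeves
- steel_rack: the steel rack: fixed dark steel bar 66 x 254 x 6 mm on the worktop with a white block (16 mm long, 17 mm tall) at one end. Origin: centre of the bar's underside; y runs along the row towards the white end, z up. Places at y = +0.096, +0.032, -0.032, -0.096 m, x = 0, first next to the white end. Each an empty grey-floored pocket, 52 mm inside, walls 4 mm, floor 10 mm and rim 17 mm above worktop
- grease_tin: bystander: round grease tin with red lid, 72 mm across, 38 mm tall; origin at the centre of its underside
- pliers: bystander: pliers with red handles lying flat, 191 mm long (along its y), 12 mm thick; origin at the centre of its underside
- marker: bystander: black marker pen lying flat, 138 mm long (along its y), 16 mm wide; origin at the centre of its underside

How it is judged:
By the outcome, as a careful person would: the job done as asked, in the order asked, and still so for the second after the job is handed in, with the robot touching nothing.
It also fails if it takes over 102 s, if anything falls off the work surface, if the arm or the gripper's body presses on something with over 40 N, if the wrist force passes 120 N, or if a joint passes its speed limit or range.

## Working session

There is one attempt and no reset: what is moved stays moved. The work goes in short steps, each a Python script; the robot and the scene stay as the last script left them, time stands still between calls to the robot, and variables do not carry over. Pictures are saved under pics/ and viewed, at most 14 in all, crops included, and the job is handed in when it is done.

```bash
mkdir -p pics; python3 - <<'E'
from cell import robot
import cv2, numpy as np
for n in("top","side"):
    im=robot.capture(n); cv2.imwrite(f"pics/{n}0.png",im[:,:,::-1])
    p=robot.camera_params(n); print(n,p["fov_y"],p["cx"],p["cy"],p["D"]); print(np.round(p["cam_to_world"],3))
print(robot.read_t(),robot.read_tcp_rot().round(3),robot.tcp_to_grasp,robot.read_width())
E
```

```text
top 55.75560427080544 318.64119588785957 198.92222930442458 [-0.08559129  0.          0.          0.          0.        ]
[[ 0.015  0.995 -0.099  0.494]
 [-1.     0.013 -0.019 -0.009]
 [-0.017  0.099  0.995  1.135]
 [ 0.     0.     0.     1.   ]]
side 49.67765420908291 324.2535468572164 194.64418457338283 [-0.10296306  0.          0.          0.          0.        ]
[[ 0.934  0.205 -0.293  0.213]
 [-0.357  0.482 -0.8   -0.985]
 [-0.023  0.852  0.524  0.714]
 [ 0.     0.     0.     1.   ]]
0.1 [[-0.904  0.427 -0.   ]
 [ 0.427  0.904 -0.001]
 [-0.    -0.001 -1.   ]] 0.0187 0.08513810927089459
```

View pics/top0.png

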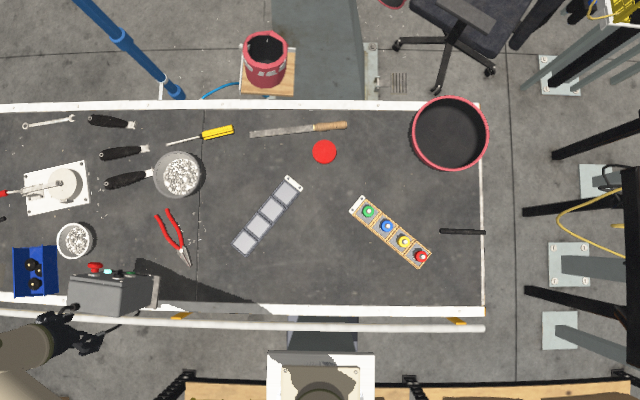

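View pics/side0.png

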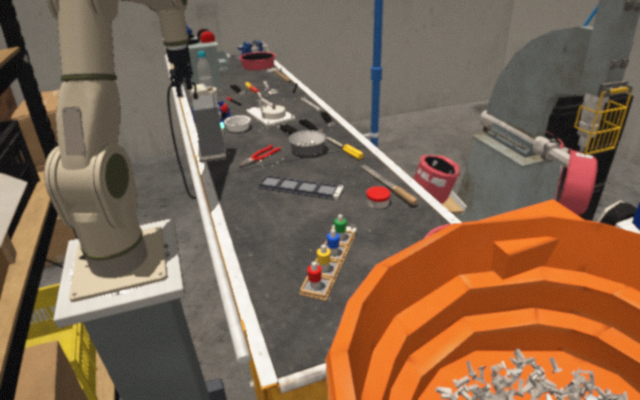

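Top view: the steel rack is centred near (267,216) with its white end at (293,183). The wood rack is near (392,233) with its white end at (358,205). From that end the order is green, blue, yellow, red. Next I'll measure positions.

```bash
cat > h.py <<'E'
import cv2, numpy as np
def cal(p):
    f=200/np.tan(np.radians(p["fov_y"])/2)
    return np.array([[f,0,p["cx"]],[0,f,p["cy"]],[0,0,1]]),np.array(p["D"]),np.array(p["cam_to_world"])
def toplane(p,px,z):
    K,D,T=cal(p)
    u=cv2.undistortPoints(np.float64(px).reshape(-1,1,2),K,D)[:,0]
    d=np.c_[u[:,0],-u[:,1],-np.ones(len(u))]@T[:3,:3].T
    s=(z-T[2,3])/d[:,2]
    return T[:3,3]+d*s[:,None]
HUE=dict(red=[(0,8),(172,180)],yellow=[(20,34)],green=[(50,85)],blue=[(100,125)])
def mask(im,c,smin=110,vmin=50):
    h=cv2.cvtColor(im,cv2.COLOR_RGB2HSV)
    return np.uint8(sum(cv2.inRange(h,(a,smin,vmin),(b,255,255)) for a,b in HUE[c])>0)
def blobs(m,amin=20):
    n,l,s,c=cv2.connectedComponentsWithStats(m)
    return [(s[i,4],c[i],s[i,:4],l==i) for i in range(1,n) if s[i,4]>=amin]
E
python3 - <<'E'
from h import *
from cell import robot
for n in("top","side"):
    im=cv2.imread(f"pics/{n}0.png")[:,:,::-1].copy(); p=robot.camera_params(n)
    for c in HUE:
        for a,ce,bb,_ in blobs(mask(im,c)):
            w=toplane(p,ce,.05)[0]
            if .3<w[0]<.8 and -.4<w[1]<.3: print(n,c,a,ce.round(1),bb,w.round(3))
im=cv2.imread("pics/top0.png"); p=robot.camera_params("top")
print("white", toplane(p,[(293,183),(358,205)],.017).round(3))
print("steel far end corners",toplane(p,[(232,245),(246,255)],.017).round(3))
cv2.imwrite("pics/crop.png",cv2.resize(im[160:280,220:440],None,fx=3.6,fy=3.6,interpolation=cv2.INTER_CUBIC))
E
```

```text
top red 790 [447.9 135.3] [412  95  77  76] [ 0.796 -0.368  0.05 ]
top red 475 [323.9 151.3] [312 139  25  25] [ 0.742 -0.002  0.05 ]
top red 96 [420.  255.9] [414 251  14  12] [ 0.442 -0.28   0.05 ]
top yellow 95 [402.9 241.2] [397 236  13  11] [ 0.484 -0.231  0.05 ]
top green 68 [367.7 211. ] [363 206  11  11] [ 0.569 -0.13   0.05 ]
top blue 88 [386.  225.6] [380 220  13  12] [ 0.527 -0.183  0.05 ]
side red 338 [378.1 193.4] [366 186  25  16] [ 0.732 -0.026  0.05 ]
side red 104 [436.1 230. ] [423 224  28  15] [ 0.788 -0.246  0.05 ]
side red 209 [314.1 273.7] [307 265  15  18] [ 0.44  -0.281  0.05 ]
side yellow 186 [352.8 151.4] [342 144  22  16] [0.779 0.261 0.05 ]
side yellow 184 [323.3 256.3] [316 248  15  17] [ 0.482 -0.232  0.05 ]
side green 109 [339.9 225.5] [334 219  12  14] [ 0.567 -0.131  0.05 ]
side blue 141 [332.6 240.4] [326 233  14  16] [ 0.525 -0.183  0.05 ]
white [[ 0.652  0.089  0.017]
 [ 0.588 -0.105  0.017]]
steel far end corners [[0.464 0.267 0.017]
 [0.436 0.224 0.017]]
```

View pics/crop.png

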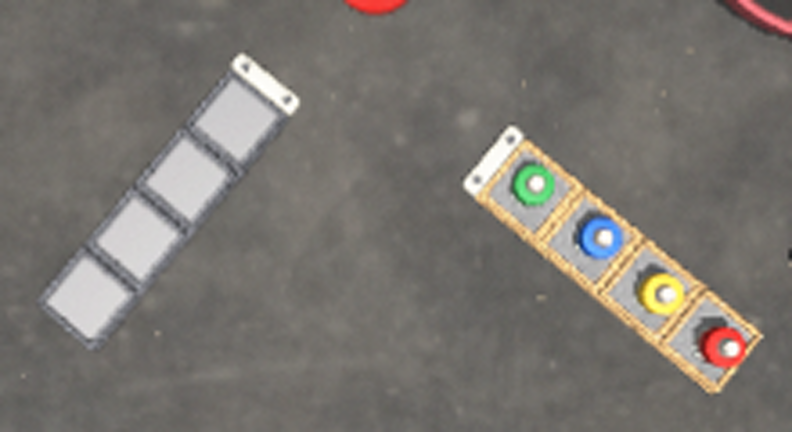

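The crop shows the steel rack's four empty light-floored pockets and its white block at the upper right. The wood rack's white end is beside green. Top and side agree on the sets to about 2 mm. Now close looks with the wrist camera over each rack.

```bash
cat >> h.py <<'E'
def rots(row):
    "tool-down orientations with closing line across the row"
    x=np.array([row[0],row[1],0])/np.hypot(*row[:2]); z=np.array([0,0,-1.])
    return [np.c_[s*x,np.cross(z,s*x),z] for s in(1,-1)]
def best(robot,pos,row):
    q=np.array(robot.read_q()); c=[]
    for R in rots(row):
        s=robot.solve_ik(pos,R)
        if s is not None: c.append((abs(np.array(s)-q).max(),R,np.array(s)))
    return min(c,key=lambda t:t[0])
E
python3 - <<'E'
from h import *
from cell import robot
import pickle
out={}
for n,pos,row in(("steel",[.53,.17,.28],(.202,-.1565)),("wood",[.50,-.20,.28],(.127,.15))):
    d,R,q=best(robot,pos,row); print(n,d.round(2),q.round(2))
    robot.set_joints(q); robot.pause(.2)
    p=robot.camera_params("wrist"); im=robot.capture("wrist"); out[n]=(im,p)
    cv2.imwrite(f"pics/{n}_w.png",im[:,:,::-1]); print(p["cam_to_world"].round(3), np.round(robot.read_position(),3),robot.read_t())
pickle.dump(out,open("w.pkl","wb"))
a=np.hstack([out[k][0] for k in out]); cv2.imwrite("pics/w.png",cv2.resize(a,(800,250))[:,:,::-1])
E
```

```text
steel 0.64 [-0.62  0.15  0.25  1.58 -0.04  1.41  0.55]
[[ 0.612 -0.758 -0.224  0.473]
 [ 0.791  0.587  0.174  0.214]
 [-0.001 -0.284  0.959  0.422]
 [ 0.     0.     0.     1.   ]] [0.53  0.171 0.28 ] 2.0917
wood 0.89 [-0.31  0.12  0.66  1.65 -0.07  1.4  -0.34]
[[ 0.764  0.619  0.183  0.548]
 [-0.645  0.732  0.217 -0.145]
 [ 0.    -0.284  0.959  0.422]
 [ 0.     0.     0.     1.   ]] [ 0.5   -0.199  0.28 ] 3.725
```

View pics/w.png

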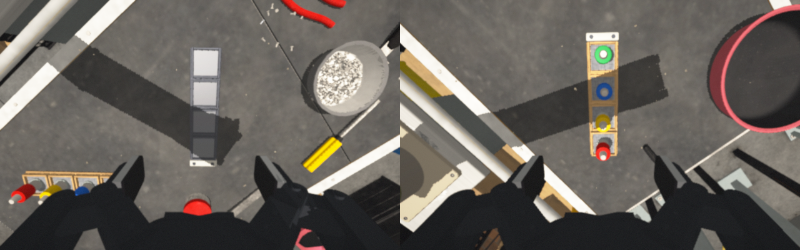

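Both racks are fully in view in the wrist pictures, partly in shadow: steel at columns about 300–355, rows 75–270. I'll enlarge them.

```bash
python3 - <<'E'
import pickle,cv2,numpy as np
o=pickle.load(open("w.pkl","rb"))
a=np.hstack([cv2.resize(o[k][0][40:280,270:390],None,fx=2.5,fy=2.5,interpolation=cv2.INTER_CUBIC) for k in o])
cv2.imwrite("pics/z.png",a[:,:,::-1])
E
```

```text
(no output)
```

View pics/z.png

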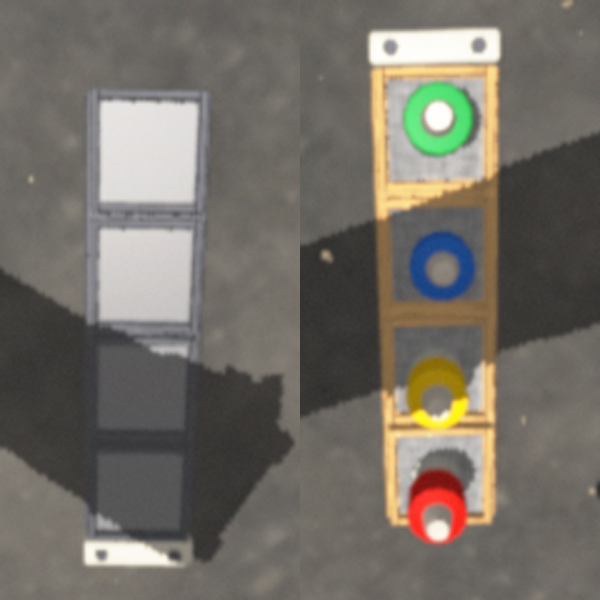

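Steel pocket rims sit at crop rows 92, 213, 331, 440 and 538. The set heads are near (438,117), (441,268), (437,399) and (437,531). I'll convert these and check them against the known pitches.

```bash
python3 - <<'E'
from h import *
import pickle
o=pickle.load(open("w.pkl","rb"))
f=lambda pts,ox=0:np.array(pts,float)/2.5-[ox/2.5,0]+[270,40]
p=o["steel"][1]
S=toplane(p,f([(149,92),(146.5,213),(143.7,331),(141,440),(139,538)]),.017)[:,:2]
s=np.array([-.126,-.064,0,.064,.126])
A=np.c_[np.ones(5),s]; C=np.linalg.lstsq(A,S,rcond=None)[0]; print("steel",C.round(4),"scale",np.hypot(*C[1]).round(3),"res",(A@C-S).round(4).tolist())
w=o["wood"][1]; im=o["wood"][0]
H=toplane(w,f([(438,117),(441,268),(437,399),(437,531)],300),.080)[:,:2]; print("heads",H.round(4).tolist())
L=toplane(w,f([(435,67),(436.5,193),(438,315),(439,425),(440,522)],300),.017)[:,:2]
C2=np.linalg.lstsq(np.c_[np.ones(5),-s],L,rcond=None)[0]; print("wood",C2.round(4),np.hypot(*C2[1]).round(3),(np.c_[np.ones(5),-s]@C2-L).round(4).tolist())
u=C2[1]/np.hypot(*C2[1]); v=np.array([u[1],-u[0]])
for h in H: print("set along/across",((h-C2[0])@u).round(4),((h-C2[0])@v).round(4))
# sleeve top ring (green,blue) as check, z=.064
for c in("green","blue"):
    b=max((b for b in blobs(mask(im,c,90,30)) ),key=lambda b:b[0])
    cn=max(cv2.findContours(np.uint8(b[3]),0,2)[0],key=len); ce,r=cv2.minEnclosingCircle(cn)
    print(c,np.round(ce,1),r,toplane(w,ce,.06)[0].round(4))
E
```

```text
steel [[ 0.5471  0.1718]
 [ 0.7726 -0.6156]] scale 0.988 res [[-0.0008, 0.0007], [0.0006, -0.0006], [0.0006, -0.0005], [0.0003, -0.0001], [-0.0006, 0.0005]]
heads [[0.5682, -0.1324], [0.528, -0.1828], [0.4867, -0.2293], [0.4422, -0.2827]]
wood [[ 0.5069 -0.2079]
 [ 0.628   0.7697]] 0.993 [[0.0001, 0.0001], [-0.0004, -0.0004], [0.0002, 0.0004], [0.0002, 0.0003], [-0.0002, -0.0003]]
set along/across 0.0972 -0.0002
set along/across 0.0328 0.0004
set along/across -0.0293 -0.0021
set along/across -0.0989 -0.0028
green [324.9  87.3] 14.591327667236328 [ 0.5688 -0.1318  0.06  ]
blue [326.3 145.8] 13.918571472167969 [ 0.5278 -0.1836  0.06  ]
```

The pitches fit: scale is within about 1% and every set is within 3 mm of its cup centre. Moving green first.

```bash
cat > go.py <<'E'
from h import *
from cell import robot
SETS=dict(green=(.5685,-.1321),blue=(.528,-.1832),yellow=(.4862,-.2297),red=(.4418,-.282))
SO,SU=np.array([.5471,.1718]),np.array([.7726,-.6156])/.988
PL=dict(green=-.096,blue=-.032,yellow=.032,red=.096)
WU=(.628,.7697); UP=.17; ZG=.026
def above(xy,row):
    pos=[*xy,UP]; d,R,q=best(robot,pos,row); robot.set_joints(q); return R
def place(c):
    xy=SO+SU*PL[c]; R=above(xy,SU)
    robot.movel([*xy,ZG+.008],R,rate=.15)
    hit=robot.movel([*xy,ZG-.003],R,rate=.02,stop_force=6)
    print(c,"hit",hit,np.round(robot.read_position(),4),robot.read_width())
    robot.move_gripper(.06); robot.movel([*xy,UP],R,rate=.2)
def pick(c):
    xy=SETS[c]; robot.move_gripper(.07); R=above(xy,WU)
    robot.movel([*xy,ZG],R,rate=.15); robot.move_gripper(.0)
    print(c,"grip",robot.read_width(),robot.read_finger_force(),robot.read_t())
    robot.movel([*xy,UP],R,rate=.2); print("lifted",robot.read_width(),np.round(robot.read_ft_force(),2))
def snap(n,name):
    cv2.imwrite(f"pics/{n}.png",robot.capture(name)[:,:,::-1])
E
python3 - <<'E'
from go import *
pick("green"); snap("held","wrist"); print(robot.read_t())
E
```

```text
green grip 0.03008570661545931 58.91675481456332 6.2167
lifted 0.030535595311281825 [ 0.27 -1.06 -3.23]
7.1333
```

View pics/held.png

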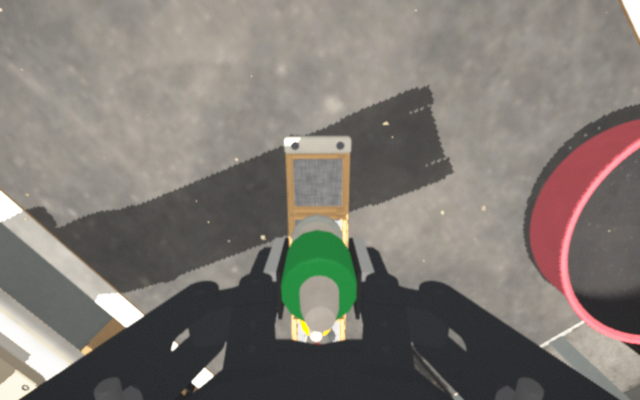

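Green is held upright between the pads, with its head at (320,310), and the cup below is empty. Placing it.

```bash
python3 - <<'E'
from go import *
place("green"); robot.set_joints(robot.solve_ik([*(SO+SU*.0),.28],robot.read_tcp_rot())); robot.pause(.2)
p=robot.camera_params("wrist"); im=robot.capture("wrist"); cv2.imwrite("pics/pg.png",im[60:280,250:410][:,:,::-1].repeat(2,0).repeat(2,1)); print(robot.read_t())
b=max(blobs(mask(im,"green",90,30)),key=lambda b:b[0]); ce,r=cv2.minEnclosingCircle(max(cv2.findContours(np.uint8(b[3]),0,2)[0],key=len))
w=toplane(p,ce,.06)[0]; print(ce,r,w.round(4),SO-SU*.096)
E
```

```text
green hit True [0.4723 0.2317 0.0265] 0.03074742277988399
12.1917
(318.5, 88.5) 14.714038848876953 [0.4715 0.2297 0.06  ] [0.47202955 0.23161538]
```

View pics/pg.png

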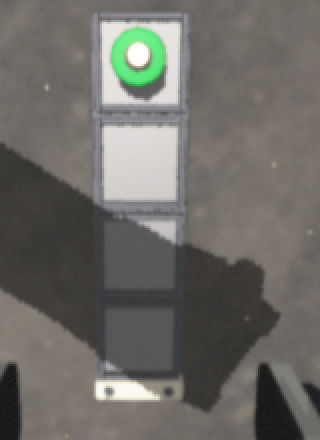

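Green stands upright within about 2 mm of the middle of its pocket. Moving the other three.

```bash
python3 - <<'E'
from go import *
for c in("blue","yellow","red"):
    pick(c)
    if robot.read_width()<.025: print("LOST",c); break
    place(c); print(robot.read_t())
E
```

```text
blue grip 0.03086560842228969 58.87228927575052 15.4
lifted 0.031195905885176144 [-0.06 -0.09 -2.19]
blue hit True [0.5223 0.1919 0.0266] 0.030619419449208565
20.4167
yellow grip 0.030432274654850634 58.750416620168835 23.7917
lifted 0.030632432982920583 [-0.39 -0.22 -2.04]
yellow hit True [0.5724 0.152  0.0266] 0.030497899496638746
28.8583
red grip 0.030575735504311745 58.920879962752224 32.325
lifted 0.03047573290845342 [ 0.22  0.47 -1.72]
red hit True [0.6224 0.1121 0.0267] 0.030505388314381814
37.5417
```

```bash
python3 - <<'E'
from go import *
# look perpendicular from above, offset so shadow/rack in view
robot.set_joints(robot.solve_ik([*SO,.28],robot.read_tcp_rot())); robot.pause(.2)
p=robot.camera_params("wrist"); im=robot.capture("wrist")
K,D,T=cal(p)
a=cv2.resize(im[60:280,250:410],None,fx=2.7,fy=2.7)
R=robot.read_tcp_rot(); robot.set_joints(robot.solve_ik([.5,-.2,.28],R)); robot.pause(.2)
t=robot.capture("top"); s=robot.capture("side")
b=np.vstack([cv2.resize(t[160:280,220:440],(363,297)),cv2.resize(s[150:250,240:400],(363,297))])
cv2.imwrite("pics/fin.png",np.hstack([a,b])[:,:,::-1])
pt=robot.camera_params("top");ps=robot.camera_params("side")
for c in PL:
    for n,i,q in(("t",t,pt),("s",s,ps)):
        for bb in blobs(mask(i,c)):
            w=toplane(q,bb[1],.05)[0]; d=w[:2]-SO-SU*PL[c]
            if np.hypot(*d)<.03: print(c,n,bb[0],(d*1000).round(1))
print(robot.read_t())
E
```

```text
green t 69 [-0.8 -1.2]
green s 75 [-2.3 -0.9]
blue t 78 [ 1.1 -1.3]
blue s 90 [-1.1 -1.2]
yellow t 80 [ 3.4 -3.2]
yellow s 116 [ 1.8 -1.6]
red t 85 [ 0.1 -0.2]
red s 117 [-1.8  0.8]
40.125
```

View pics/fin.png

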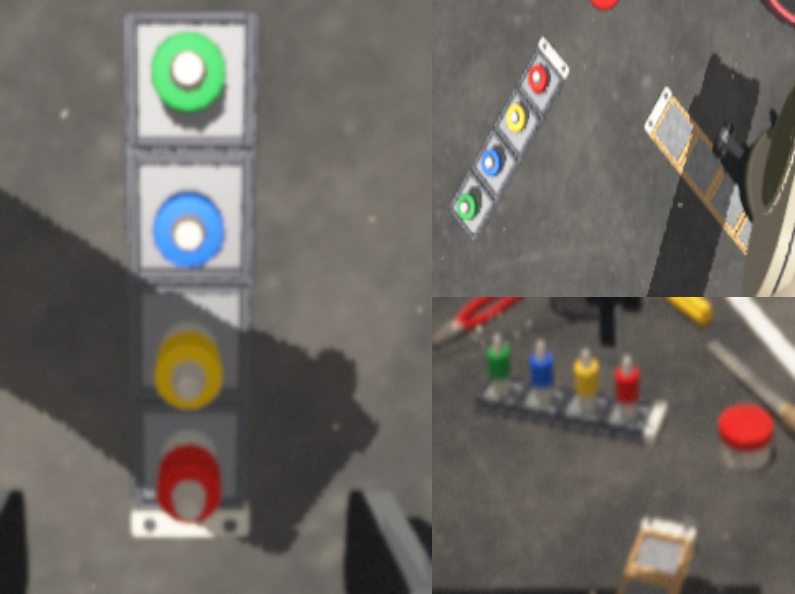

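All four stand upright in the right order and the bystanders haven't moved. Yellow sits about 4 mm too far toward the white end, so I'll nudge it back.

```bash
python3 - <<'E'
from go import *
tgt=SO+SU*PL["yellow"]; a=tgt+SU*.0038
robot.move_gripper(.06); R=above(a,SU)
robot.movel([*a,ZG],R,rate=.15); robot.move_gripper(0.); print(robot.read_width())
robot.movel([*a,ZG+.006],R,rate=.05); robot.movel([*tgt,ZG+.006],R,rate=.02)
print(robot.movel([*tgt,ZG-.003],R,rate=.02,stop_force=6)); robot.move_gripper(.06); robot.movel([*tgt,UP],R,rate=.2)
robot.set_joints(robot.solve_ik([.5,-.2,.28],R)); robot.pause(.3)
t=robot.capture("top"); s=robot.capture("side")
cv2.imwrite("pics/fin2.png",np.hstack([cv2.resize(t[100:290,130:350],(440,380)),cv2.resize(s[130:290,240:400],(360,380))])[:,:,::-1])
for c in PL:
    for n,i in(("top",t),("side",s)):
        for bb in blobs(mask(i,c)):
            w=toplane(robot.camera_params(n),bb[1],.05)[0]; d=w[:2]-SO-SU*PL[c]
            if np.hypot(*d)<.03: print(c,n,bb[0],(d*1000).round(1))
print(robot.read_t())
E
```

```text
0.030569574616792602
True
green top 67 [-1.1 -1. ]
green side 77 [-2.5  0. ]
blue top 78 [ 1.1 -1.3]
blue side 91 [-1.3 -1.5]
yellow top 82 [ 0.8 -0.4]
yellow side 110 [-1.4  1.6]
red top 85 [ 0.1 -0.2]
red side 119 [-1.4  1.1]
47.2417
```

View pics/fin2.png

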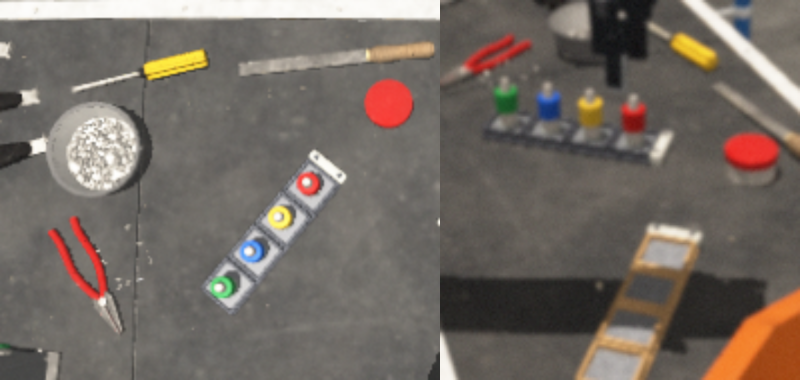

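All four are upright and centred to within about 2 mm. From the white end the order is red, yellow, blue, green, and the arm is clear.

```bash
python3 -c "
from cell import robot
print(robot.job_done())"
```

```text
the job is handed in; nothing more can be done
None
```

All four rivet sets now stand upright in the steel rack in reverse order (red next to the white end, then yellow, blue, green), each within about 2–3 mm of its pocket centre by the cameras. The bystanders were not handled, and I handed the job in at about 47 s.

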